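Sort a mixed lot and bring the carrier under the inspection microscope

TASK

Sort the mixed parts on the mat: the white ceramic modules go flat, side by side in the pocket of the dark metal carrier, the round copper discs in the round steel dish and the black connector strips in the oblong grey tray. Only when every part is sorted, slide the loaded carrier by its tab along the bench, without lifting it, until its cross mark sits right under the microscope's lens tip, and let go. Leave everything else where it stands and do not bump the microscope.

Things in the scene. Friction and masses are not known exactly. Their poses are not given: they have to be found in the camera images.
- module1_c (a point): centre of a power module: flat white ceramic block 34 (its x) x 26 (its y) x 12 mm with copper pads on its upper face; its z is up while it lies flat. About 35 g. 2 or 3 of the three are present
- module2_c (a point): centre of a power module: flat white ceramic block 34 (its x) x 26 (its y) x 12 mm with copper pads on its upper face; its z is up while it lies flat. About 35 g. 2 or 3 of the three are present
- module3_c (a point): centre of a power module: flat white ceramic block 34 (its x) x 26 (its y) x 12 mm with copper pads on its upper face; its z is up while it lies flat. About 35 g. 2 or 3 of the three are present
- disc1_c (a point): centre of a heat-spreader disc: plain round copper disc, diameter 32 mm, 12 mm thick along its z, lying flat. About 70 g. 2 or 3 of the three are present
- disc2_c (a point): centre of a heat-spreader disc: plain round copper disc, diameter 32 mm, 12 mm thick along its z, lying flat. About 70 g. 2 or 3 of the three are present
- disc3_c (a point): centre of a heat-spreader disc: plain round copper disc, diameter 32 mm, 12 mm thick along its z, lying flat. About 70 g. 2 or 3 of the three are present
- strip1_c (a point): centre of a connector strip: black plastic bar 56 (its x) x 14 (its y) x 14 mm with a row of brass contacts on top. About 25 g. Both are always present
- strip2_c (a point): centre of a connector strip: black plastic bar 56 (its x) x 14 (its y) x 14 mm with a row of brass contacts on top. About 25 g. Both are always present
- pocket (a point): centre of the floor of the carrier's pocket. The carrier is a loose dark metal plate on the bench, 116 (x) x 260 (y) x 6 mm, about 0.3 kg, with a shallow walled pocket for the modules: inside 104 (x) x 130 (y) mm, walls 4 mm thick standing 14 mm above the pocket floor, which is the plate's top, 6 mm above the bench. Its y points from the grip tab to the mark
- tab (a point): middle of the carrier's grip tab, 30 mm above the bench: an upright pale plastic plate 14 mm thick (x) x 36 mm long (y), its top 50 mm above the bench, at the carrier's end nearest the robot's centre line, 94 mm from the pocket's centre; axes as the carrier's. To be pinched from above across the 14 mm (along x), firmly, since the plate rubs on the bench and lags in yaw in a weak grip
- mark (a point): the carrier's mark: a black cross and dot on a white spot of 28 mm on the plate's top at the end opposite the tab, 207 mm from the tab along y; the plate ends 30 mm beyond it
- lens_tip (a point): lens tip of the fixed video inspection microscope: centre of the lowest end of its narrow steel nose, 60 mm above the bench, tip 14 mm across. The nose widens to a white tube 52 mm across from 130 mm up, hung from an arm (245 mm up) on a column 180 mm beyond (its +y, away from the mat). The stand's base plate begins 100 mm beyond the tip
- dish_floor (a point): centre of the floor of the fixed round steel dish for the discs: inner diameter 132 mm, wall 4 mm, rim 25 mm and floor 3 mm above the bench
- tray_floor (a point): centre of the floor of the fixed oblong grey tray for the strips: inside 90 (x) x 150 (y) mm, walls 4 mm, rim 25 mm and floor 4 mm above the bench
- petri: bystander among the parts, to be left: empty glass dish 52 mm across, 14 mm high; origin at its underside
- jar: bystander among the parts, to be left: white screw-top jar 38 mm across, 38 mm high; origin at its underside
- tape: bystander among the parts, to be left: roll of pale tape, 50 mm across with a 32 mm hole, 18 mm high; origin at its underside
- tweezers: bystander beyond the mat: steel tweezers 120 mm long (y); origin at its underside
- desiccator: bystander at the back: black lidded desiccator jar 164 mm across, 170 mm high; origin at its underside
- bluebox: bystander at the back: blue plastic box 134 x 174 x 55 mm; origin at its underside
- beaker: bystander at the back: glass beaker 64 mm across with tools standing in it, 75 mm high; origin at its underside
- carrier: the carrier (see pocket); origin at the centre of its underside, axes as the pocket's
- scope: the whole fixed microscope (see lens_tip); origin on the bench right below the tip
Not all that is in view belongs to the job. Leave any green look-alike of the part that bears strip2_c alone.

How it is judged (in metres and radians):
On the way, in this order (a step that is already met when the one before it is completed fails the run):
1. all modules lie flat in the carrier's pocket, all discs are in the round dish, all strips in the oblong tray (x of module1_c in the frame of pocket between -0.047 and 0.047 m and y of module1_c in the frame of pocket between -0.06 and 0.06 m and z of module1_c in the frame of pocket between -0.002 and 0.0105 m and angle between the z axis of each of module1_c, module2_c, module3_c and the z axis of pocket, either way round below 0.2 rad and x of module2_c in the frame of pocket between -0.047 and 0.047 m and y of module2_c in the frame of pocket between -0.06 and 0.06 m and z of module2_c in the frame of pocket between -0.002 and 0.0105 m and x of module3_c in the frame of pocket between -0.047 and 0.047 m and y of module3_c in the frame of pocket between -0.06 and 0.06 m and z of module3_c in the frame of pocket between -0.002 and 0.0105 m and horizontal distance between each of disc1_c, disc2_c, disc3_c and dish_floor below 0.062 m and z of disc1_c in the frame of dish_floor between -0.002 and 0.022 m and z of disc2_c in the frame of dish_floor between -0.002 and 0.022 m and z of disc3_c in the frame of dish_floor between -0.002 and 0.022 m and x of strip1_c in the frame of tray_floor between -0.045 and 0.045 m and y of strip1_c in the frame of tray_floor between -0.075 and 0.075 m and z of strip1_c in the frame of tray_floor between -0.003 and 0.024 m and x of strip2_c in the frame of tray_floor between -0.045 and 0.045 m and y of strip2_c in the frame of tray_floor between -0.075 and 0.075 m and z of strip2_c in the frame of tray_floor between -0.003 and 0.024 m), for 0.2 s.
2. the mark is under the lens tip, carrier flat on the bench, parts still in place (all of step 1 and horizontal distance between mark and lens_tip below 0.006 m and height (world z) of mark below 0.011 m and angle between mark's own z axis and vertical below 0.04 rad), for 0.2 s.
At the end, for the whole second after the job is handed in: every module lies flat in the carrier's pocket (none stacked), every disc in the round dish, every strip in the oblong tray; the carrier rests flat on the bench with its mark within 6 mm (horizontally) of the point below the lens tip (all of step 2 and linear speed of carrier below 0.01 m/s); the robot touches nothing.
It fails at once if a bystander moved more than 5 cm (distance of any of petri, jar, tape, tweezers, desiccator, bluebox, beaker from where it was at the start of the episode above 0.05 m).
It fails at once if the carrier's plate was lifted more than 15 mm off the bench (height (world z) of carrier above 0.015 m).
It fails at once if the robot bumped the microscope (over 5 N) (contact force between any of the arm, the fingers and scope above 5 N).
Of module1, module2, module3 only 2 to 3 are there at a start; the rules pass over those that are not, and their reading is None.
Of disc1, disc2, disc3 only 2 to 3 are there at a start; the rules pass over those that are not, and their reading is None.
At some moment in a run one of module1, module2, module3, disc1, disc2, disc3, strip1, strip2 may be knocked a few centimetres aside while the robot is not near it.
Once in a run the grip may slacken for a moment while it holds something.
It also fails if it takes over 210 s, if anything falls off the work surface, if the arm or the gripper's body presses on something with over 40 N, if the wrist force passes 120 N, or if a joint passes its speed limit or range.

ROBOT

A 6-joint arm with a two-finger parallel gripper is mounted at the origin on the work surface. World frame = base frame: x ahead of the robot, y to its left, z up, the work surface at z = 0. Lengths are in mm, angles in rad, forces in N, time in s.
With the tool pointing down it reaches from about 275 to 750 mm from the base axis. Payload 10.2 kg.
Tool frame: the origin (TCP) lies between the finger pads; the fingertips stand 17 mm ahead of it and the grasp point (between the pads) lies 2 mm behind it; z points along the fingers, y is the line along which they close (so a half turn about z gives the same grasp; the last joint's range is limited). The gripper opens to 85 mm and grips with 20 to 120 N. Pads are 22 mm wide; open, the fingers measure 114 mm over their backs; the gripper's body (76 mm by 85 mm) begins 54 mm behind the grasp point. The pads swing forward as they close: fully open they stand 13 mm farther back than shut.
Start: joints at [1.03, 0.313, 1.498, -0, 1.331, -0.223], TCP at [164.064, 498.713, 248.294] pointing down, gripper open.
Joint ranges: [-2.94, 2.94], [-0.97, 2.17], [0.19, 2.56], [-1.23, 4.37], [0.02, 3.11], [-2.88, 2.88]. Speed limits (rad/s): [2.39, 2.39, 3.01, 3.14, 3.14, 3.14].

INTERFACE

Orientations are given as a unit quaternion [w, x, y, z].
In Python, from rig import * gives the robot as it stands.
- The arm moves only by the tool step_arm, never from a script. Its argument "commands" is text: rows parted by semicolons, each of 7 numbers parted by spaces: the opening, from 0 (shut) to 1 (fully open), then the shift along the tool's x, y, z in cm, then the turn, a rotation vector about the tool's x, y, z in rad. In form: hand x y z rx ry rz; .... A call has 1 to 20 rows; each row is the pose to reach, as a shift and turn from the pose commanded when the call began, along the tool's axes at that moment; what a row does not reach only later rows make up. A row lasts 1/12 s, in which the tool goes at most 41.7 mm and 7.16 degrees, less where a joint would pass 70% of its speed; a pose out of reach is approached as far as the arm can. A call with a gripper value outside its range is refused whole. The fingers move at their own pace and stop on an object; "newtons" is the grip in N (left out, the last holds). Time passes only in rows, so rows that repeat a pose let the fingers close. It gives the time, the measured TCP pose, the force, the opening and the grip force at its end, in the units of the state.
- sense(): the state, without advancing time (a new reading comes with each control period).
- capture(name): name is "scene" or "side" or "wrist"; returns the picture (480x640x3 uint8, red, green, blue); there is no depth.
- camera_model(name): a dict with "mtx" (3x3 intrinsics, pixels), "eye" and "rotation" of the camera in the world. Camera axes: x right, y down, z forward; pixel columns grow to the right and rows downward; lengths in mm; the calibration is good to about 2 mm. A picture is of the moment at which its call begins: read the wrist's pose just before it. camera_model takes no time and is no camera call; for the wrist camera it gives the pose at the moment of the call.
- finish_job(): hands the job in; it is judged then, once.
Trained networks look in the newest picture that a camera, given by its name, has taken for a name from the list of things; names that differ only in an ending like _2 or _b are one class to them, and where a whole thing is asked for, a point or a joint stands for the part that bears it (a point fixed in the world has none). Each returns a list of dicts, best first, with "score" (0 to 1); they miss things now and then, are a little off and sometimes report something else, mostly with a low value. They report only what shows in the picture. A call takes as long as a camera call. They do not tell look-alikes from the thing itself.
- search_frame(camera, label): "rect" ([centre column, centre row, width, height] in pixels, round what is visible of it).
- trace(camera, label): "mask" (480x640 bool, what is visible of it) and "rect" ([centre column, centre row, width, height] in pixels, round what is visible of it).
- spot_point(camera, label): "xy" ([column, row] in pixels: a listed point, or the origin of a listed thing).
The state is a dict: "time_s": time; "joints": joint angles; "dq": joint speeds; "tau": joint torques, N m; "eef_pos": TCP position; "ee_rot": TCP orientation; "force": force on the tool from outside, world axes, zero at the start; "wrist_torque": the same for the moment, N m; "grip_width": opening from 0.0 (shut) to 1.0 (fully open); "grip_force": force on a finger pad.
Only numpy, scipy, OpenCV 4.12 (cv2) and the standard library are available. Lean on these libraries where they do the work, as an engineer would, in place of code of your own. Each camera call takes 0.05 s, during which the arm holds its last target. There are 200 camera calls.

## Working session

There is one attempt and no reset: what is moved stays moved. The work goes in short steps, Python scripts to look and compute and a tool call to move; the robot and the scene stay as the last step left them, time stands still between calls to the robot, and variables do not carry over. Pictures are saved under pics/ and viewed, at most 14 in all, crops included, and the job is handed in when it is done.

Besides the shell and the picture viewer there is one more tool, called after "Emit:" as a command line: name --argument value ..., lists and objects as JSON in quotes. step_arm: Moves the arm, as the interface text tells. Its arguments: {"type":"object","properties":{"commands":{"type":"string"},"newtons":{"type":"number"}},"required":["commands"]}

```bash
mkdir -p pics; ls; python3 - <<'E'
from rig import *
import cv2
s=sense();print({k:s[k] for k in('time_s','eef_pos','ee_rot','grip_width','force')})
for n in('scene','side'):
    im=capture(n);cv2.imwrite(f'pics/{n}0.png',im[:,:,::-1]);m=camera_model(n);print(n,m)
E
```

```text
pics
{'time_s': 0.0, 'eef_pos': array([163.94138516, 498.51180214, 247.74136535]), 'ee_rot': array([-2.19561147e-04,  1.58202582e-01,  9.87406473e-01, -5.93173512e-04]), 'grip_width': 0.9990294803986591, 'force': array([ 0.09695255,  0.05703991, -0.052429  ])}
scene {'mtx': array([[463.89553672,   0.        , 316.660378  ],
       [  0.        , 463.89553672, 237.08799351],
       [  0.        ,   0.        ,   1.        ]]), 'eye': array([ 987.91395134, -565.66850984,  705.16338555]), 'rotation': array([-0.39664398,  0.86813905,  0.26759275, -0.13191762])}
side {'mtx': array([[594.52909429,   0.        , 324.03743353],
       [  0.        , 594.52909429, 236.61200138],
       [  0.        ,   0.        ,   1.        ]]), 'eye': array([  201.98968843, -1193.45599021,   857.97943174]), 'rotation': array([-0.49006636,  0.85886309, -0.13103708,  0.07084099])}
```

View pics/scene0.png

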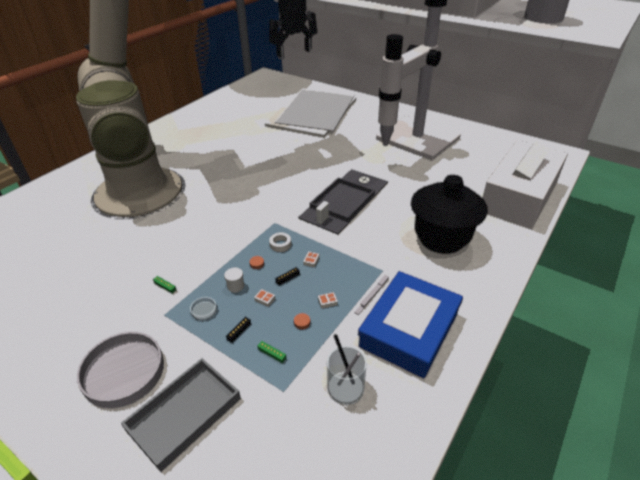

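View pics/side0.png

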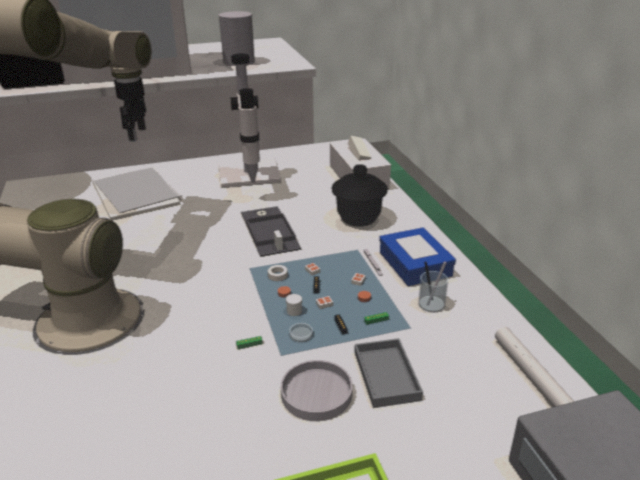

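Scene picture: modules at (265,297), (312,258), (328,299); discs at (257,262), (302,321); black strips at (288,275), (238,329). Green look-alikes at (164,284) and (272,351) are to be left. The carrier is at (345,200) with tab (322,210) and mark (365,180), the lens tip at (387,143), the dish at (122,368) and the tray at (182,412). The side picture shows the same things.

```bash
cat > h.py <<'E'
from rig import *
import numpy as np, cv2
from scipy.spatial.transform import Rotation as R
def Rq(q): return R.from_quat([q[1],q[2],q[3],q[0]])
def ray(m,xy):
    d=np.linalg.inv(m['mtx'])@[xy[0],xy[1],1]
    return np.array(m['eye']),Rq(m['rotation']).apply(d)
def onplane(m,xy,z):
    e,d=ray(m,xy); return e+d*(z-e[2])/d[2]
def proj(m,p):
    c=Rq(m['rotation']).inv().apply(np.array(p)-m['eye']); c=m['mtx']@c; return c[:2]/c[2]
def yaw_mask(m,mask,z):
    """centre and long-axis angle of mask's outline on plane z"""
    c=max(cv2.findContours(mask.astype(np.uint8),0,2)[0],key=cv2.contourArea)[:,0]
    p=np.array([onplane(m,q,z)[:2] for q in c],np.float32)
    (cx,cy),(w,h),a=cv2.minAreaRect(p)
    if w<h:w,h,a=h,w,a+90
    return [round(float(v),1) for v in(cx,cy,w,h,(a+90)%180-90)]
def go(target,yaw_deg):
    """shift (cm) and turn about tool z to reach target pointing down; yaw = direction of the tool's y mod 180"""
    s=sense(); r=Rq(s['ee_rot']); M=r.as_matrix()
    d=M.T@(np.array(target)-s['eef_pos'])/10
    cur=np.degrees(np.arctan2(M[1,1],M[0,1]))
    t=(yaw_deg-cur+90)%180-90
    print('shift cm',d.round(2),'rz',round(-np.radians(t),3),'tilt',M[:,2].round(3),'j6',s['joints'][5])
E
python3 - <<'E'
from h import *
Z=dict(module1_c=6,disc1_c=6,strip1_c=7,pocket=6,tab=30,mark=6,lens_tip=60,dish_floor=3,tray_floor=4,petri=0,jar=0,tape=0)
for n in('scene','side'):
    m=camera_model(n)
    for l,z in Z.items():
        for o in spot_point(n,l)[:5]:
            if o['score']>.25: print(n,l,round(o['score'],2),np.round(o['xy']),onplane(m,o['xy'],z).round()[:2])
E
```

```text
scene module1_c 0.58 [202. 311.] [ 452. -209.]
scene module1_c 0.55 [371. 293.] [705.  16.]
scene module1_c 0.46 [261. 298.] [ 528. -118.]
scene disc1_c 0.56 [256. 262.] [449. -43.]
scene strip1_c 0.75 [285. 278.] [535. -48.]
scene pocket 0.73 [340. 198.] [477. 258.]
scene tab 0.86 [321. 213.] [488. 155.]
scene mark 0.26 [288. 278.] [537. -43.]
scene lens_tip 0.93 [383. 145.] [480. 471.]
scene lens_tip 0.63 [314. 260.] [586. -13.]
scene dish_floor 0.9 [123. 371.] [ 433. -384.]
scene tray_floor 0.89 [187. 414.] [ 588. -376.]
scene tray_floor 0.53 [383. 144.] [433. 569.]
scene petri 0.55 [372. 296.] [707.  16.]
scene jar 0.7 [235. 283.] [ 451. -114.]
scene tape 0.68 [277. 244.] [448.  35.]
scene tape 0.39 [328. 299.] [638. -41.]
scene tape 0.37 [310. 260.] [540.  33.]
side module1_c 0.68 [324. 302.] [ 532. -108.]
side module1_c 0.31 [431. 304.] [ 767. -192.]
side disc1_c 0.41 [285. 292.] [452. -40.]
side strip1_c 0.61 [316. 284.] [532. -33.]
side pocket 0.87 [265. 228.] [472. 279.]
side tab 0.77 [278. 236.] [489. 185.]
side mark 0.75 [259. 214.] [474. 370.]
side lens_tip 0.63 [253. 184.] [479. 466.]
side dish_floor 0.57 [315. 397.] [ 426. -391.]
side tray_floor 0.72 [434. 306.] [ 772. -197.]
side tray_floor 0.63 [385. 376.] [ 576. -379.]
side petri 0.73 [300. 334.] [ 446. -197.]
side petri 0.64 [339. 328.] [ 536. -202.]
side tape 0.72 [277. 274.] [452.  48.]
side tape 0.58 [259. 212.] [477. 392.]
```

```bash
python3 - <<'E'
from h import *
go([480,-60,330],0); go([480,-60,330],90)
s=sense();m=camera_model('wrist');M=Rq(s['ee_rot']).as_matrix()
print(M.T@(m['eye']-s['eef_pos']),M.T@Rq(m['rotation']).as_matrix(),m['mtx'])
E
```

```text
shift cm [-47.47 -43.2   -8.17] rz 1.253 tilt [-0.  0. -1.] j6 -0.22340477067319936
shift cm [-47.47 -43.2   -8.17] rz -0.318 tilt [-0.  0. -1.] j6 -0.22340477067319936
[  65.23143934   -1.45962742 -124.75289637] [[-2.43084036e-04 -9.66661393e-01 -2.56057988e-01]
 [ 9.99999605e-01 -1.59744145e-05 -8.89025537e-04]
 [ 8.55296287e-04 -2.56058103e-01  9.66661014e-01]] [[330.53473638   0.         317.31222478]
 [  0.         330.53473638 240.89815317]
 [  0.           0.           1.        ]]
```

Emit:
step_arm --commands "1 -47.5 -43.2 -8.2 0 0 -0.318;1 -47.5 -43.2 -8.2 0 0 -0.318;1 -47.5 -43.2 -8.2 0 0 -0.318;1 -47.5 -43.2 -8.2 0 0 -0.318;1 -47.5 -43.2 -8.2 0 0 -0.318;1 -47.5 -43.2 -8.2 0 0 -0.318;1 -47.5 -43.2 -8.2 0 0 -0.318;1 -47.5 -43.2 -8.2 0 0 -0.318;1 -47.5 -43.2 -8.2 0 0 -0.318;1 -47.5 -43.2 -8.2 0 0 -0.318;1 -47.5 -43.2 -8.2 0 0 -0.318;1 -47.5 -43.2 -8.2 0 0 -0.318;1 -47.5 -43.2 -8.2 0 0 -0.318;1 -47.5 -43.2 -8.2 0 0 -0.318;1 -47.5 -43.2 -8.2 0 0 -0.318;1 -47.5 -43.2 -8.2 0 0 -0.318;1 -47.5 -43.2 -8.2 0 0 -0.318;1 -47.5 -43.2 -8.2 0 0 -0.318;1 -47.5 -43.2 -8.2 0 0 -0.318;1 -47.5 -43.2 -8.2 0 0 -0.318" --newtons 40

```text
time_s: 2.97
eef_pos: [479.9, -59.1, 330.4]
ee_rot: [0.0, -0.001, 1.0, 0.0]
force: [-0.2, 0.0, -0.1]
grip_width: 1.003
grip_force: 0.0
```

```bash
cat > look.py <<'E'
from h import *
import sys,pickle
s=sense();m=camera_model('wrist');im=capture('wrist')
print('t',s['time_s'],s['eef_pos'].round(),s['force'].round(1),s['grip_width'])
if len(sys.argv)>1: cv2.imwrite('pics/%s.png'%sys.argv[1],im[:,:,::-1])
Z=dict(module1_c=12,disc1_c=12,strip1_c=14)
for l,z in Z.items():
    for o in trace('wrist',l):
        if o['score']>.3:
            px=o['mask']; print(l,round(o['score'],2),np.round(o['rect']),yaw_mask(m,px,z),'rgb',im[px].mean(0).round())
for l,z in dict(pocket=6,tab=30,mark=6,dish_floor=3,tray_floor=4,jar=0,petri=0,tape=0).items():
    for o in spot_point('wrist',l)[:2]:
        if o['score']>.3: print(l,round(o['score'],2),np.round(o['xy']),onplane(m,o['xy'],z).round(1)[:2])
E
python3 look.py w1
```

```text
t 2.9667 [480. -59. 330.] [-0.2  0.  -0.1] 1.0030447326484075
module1_c 0.71 [279. 236.  24.  31.] [527.2, -112.6, 35.7, 26.7, 4.9] rgb [186. 152. 136.]
module1_c 0.65 [278. 302.  21.  30.] [624.0, -118.4, 35.3, 30.6, -2.2] rgb [114.  68.  53.]
disc1_c 0.74 [331. 181.  19.  20.] [448.0, -42.8, 30.8, 29.6, 45.4] rgb [170. 104.  75.]
strip1_c 0.95 [336. 240.  41.  20.] [528.6, -38.8, 56.2, 18.4, 71.2] rgb [43. 43. 41.]
pocket 0.94 [548. 205.] [481.7 255.3]
tab 0.61 [490. 209.] [484.  162.9]
mark 0.74 [632. 206.] [483.  369.3]
mark 0.62 [365. 347.] [702.   13.2]
dish_floor 0.84 [ 76. 167.] [ 432.2 -382.7]
tray_floor 0.72 [100. 272.] [ 581.2 -375. ]
tray_floor 0.61 [489. 210.] [489.9 176.7]
jar 0.9 [274. 184.] [ 455.3 -119.3]
petri 0.61 [212. 180.] [ 448.8 -203.9]
petri 0.38 [488. 211.] [491.3 176.9]
tape 0.68 [331. 183.] [452.6 -41.9]
```

View pics/w1.png

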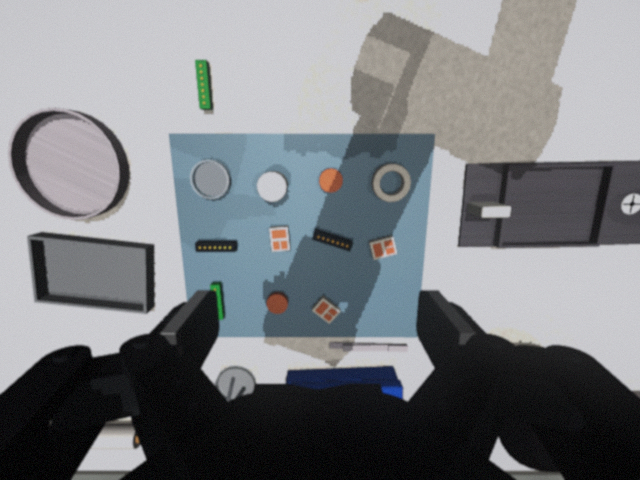

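Wrist picture: modules at (279,238), (383,248), (327,310); discs at (331,180), (277,302). Black strips are at (333,240) and (216,246), while the green ones at (204,85) and (216,300) are look-alikes. One enlarged crop will confirm this.

```bash
python3 - <<'E'
import cv2
im=cv2.imread('pics/w1.png')[150:340,185:430]
cv2.imwrite('pics/w1c.png',cv2.resize(im,None,fx=3,fy=3,interpolation=cv2.INTER_CUBIC))
E
```

```text
(no output)
```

View pics/w1c.png

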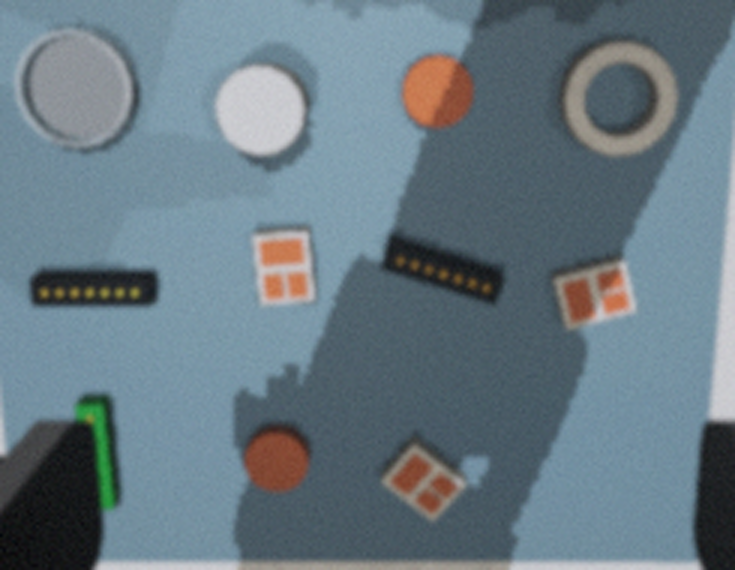

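The crop confirms it. Black strips have contact rows at (90,293) and (445,274), the modules are at (284,267), (596,294) and (424,481), and the discs at (437,92) and (277,460). The green bar at (100,455) is a look-alike and stays.

```bash
python3 - <<'E'
from h import *
m=camera_model('wrist')
P=dict(stripA=[14,(33,293),(157,293)],stripB=[14,(388,255),(502,290)],
m1=[12,(279.5,231),(288.5,303)],m2=[12,(562.5,302.5),(631,285.5)],m3=[12,(397.5,460),(449,503.5)],
d1=[12,(437,65),(437,118)],d2=[12,(277,433),(277,488)])
# m axis = midpoints of the short sides
for k,(z,a,b) in P.items():
    q=[onplane(m,(u/3+185,v/3+150),z)[:2] for u,v in(a,b)]
    d=q[1]-q[0];print(k,((q[0]+q[1])/2).round(1),np.linalg.norm(d).round(1),'axis deg',np.degrees(np.arctan2(d[1],d[0])).round())
M={'tabtop':(50,(496,211)),'pk_tl':(20,(503,164)),'pk_tr':(20,(607,165)),'pk_bl':(20,(500,245)),'pk_br':(20,(604,245)),'mark':(6,(632,204)),'tray_c':(25,(95,268)),'dish_c':(25,(70,163)),'tabend':(6,(463,205))}
for k,(z,p) in M.items():print(k,onplane(m,p,z)[:2].round(1))
c={'scene':(387,144),'side':(253,184)}
A=[];B=[]
for n in('scene','side'):
    o=spot_point(n,'lens_tip')[0] if 0 else None
    e,d=ray(camera_model(n),{'scene':(383,145),'side':(253,184)}[n]);d/=np.linalg.norm(d);Q=np.eye(3)-np.outer(d,d);A.append(Q);B.append(Q@e)
print('lens',np.linalg.solve(sum(A),sum(B)).round(1))
E
```

```text
stripA [ 541.1 -201.2] 57.4 axis deg 90.0
stripB [531.3 -39.3] 55.2 axis deg 72.0
m1 [ 529.3 -113.6] 34.5 axis deg 5.0
m2 [542.1  31.3] 32.5 axis deg 105.0
m3 [637.8 -48.6] 34.5 axis deg 47.0
d1 [449.3 -43.8] 23.1 axis deg 1.0
d2 [ 626.5 -119.9] 29.2 axis deg -2.0
tabtop [483.5 159.7]
pk_tl [427.7 176.6]
pk_tr [429.  310.2]
pk_bl [535.6 188. ]
pk_br [535.5 330. ]
mark [481.4 368. ]
tray_c [ 567.  -367.4]
dish_c [ 426.3 -374.9]
tabend [482.7 137.5]
lens [478.8 473.9  57.9]
```

Emit:
step_arm --commands "0.55 -5.1 2 23 0 0 1.885;0.55 -5.1 2 23 0 0 1.885;0.55 -5.1 2 23 0 0 1.885;0.55 -5.1 2 23 0 0 1.885;0.55 -5.1 2 23 0 0 1.885;0.55 -5.1 2 23 0 0 1.885;0.55 -5.1 2 23 0 0 1.885;0.55 -5.1 2 23 0 0 1.885;0.55 -5.1 2 23 0 0 1.885;0.55 -5.1 2 23 0 0 1.885;0.55 -5.1 2 23 0 0 1.885;0.55 -5.1 2 23 0 0 1.885;0.55 -5.1 2 23 0 0 1.885;0.55 -5.1 2 23 0 0 1.885;0.55 -5.1 2 23 0 0 1.885;0.55 -5.1 2 23 0 0 1.885;0.55 -5.1 2 23 0 0 1.885"

```text
time_s: 4.98
eef_pos: [531.3, -40.1, 100.3]
ee_rot: [-0.0, 0.808, 0.589, -0.0]
force: [-0.4, 0.2, -1.0]
grip_width: 0.551
grip_force: 0.0
```

```bash
sed -i 's/t=(yaw_deg-cur+90)%180-90/t=yaw_deg-cur/' h.py; python3 look.py w2; python3 -c "
from h import *
go([531,-39,20],-18)"
```

```text
t 4.9833 [531. -40. 100.] [-0.4  0.2 -1. ] 0.5508445144154879
module1_c 0.97 [349. 337.  55.  56.] [530.5, -109.5, 34.1, 31.4, 4.8] rgb [207. 169. 151.]
disc1_c 0.77 [209. 285.  47.  45.] [451.9, -40.9, 35.2, 31.0, 38.6] rgb [140.  78.  54.]
disc1_c 0.44 [322. 247.  22.  81.] [532.4, -38.6, 56.6, 13.4, 71.8] rgb [44. 43. 40.]
strip1_c 0.87 [320. 249.  26.  83.] [532.6, -37.4, 57.4, 14.9, 72.7] rgb [45. 46. 42.]
pocket 0.49 [169. 175.] [454.   36.4]
dish_floor 0.35 [550.  78.] [699.8  18.9]
jar 0.55 [256. 364.] [ 455.5 -117.1]
tape 0.72 [170. 178.] [451.1  35.4]
shift cm [ 0.09 -0.06  8.03] rz 0.0 tilt [ 0. -0. -1.] j6 0.018430442086206474
```

View pics/w2.png

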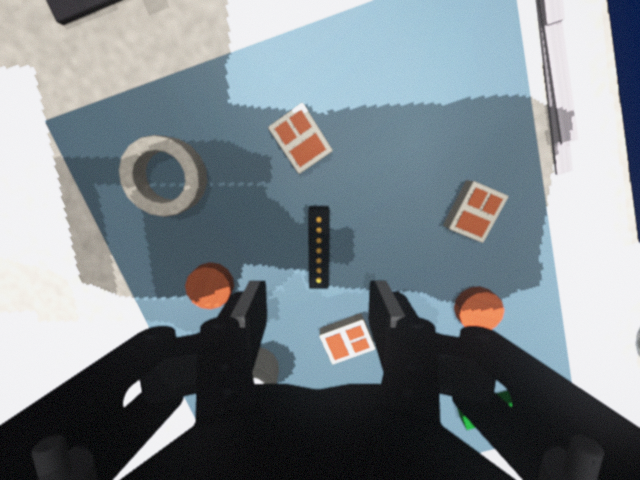

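The picture shows the strip centred between the fingers at (319,248), with the hand clear of the disc at (209,285) and the module at (349,340). Gripping now.

Emit:
step_arm --commands "0.55 0.2 0.1 8 0 0 0;0.55 0.2 0.1 8 0 0 0;0.55 0.2 0.1 8 0 0 0;0.55 0.2 0.1 8 0 0 0;0 0.2 0.1 8 0 0 0;0 0.2 0.1 8 0 0 0;0 0.2 0.1 8 0 0 0;0 0.2 0.1 8 0 0 0;0 0.2 0.1 8 0 0 0;0 0.2 0.1 8 0 0 0;0 0.2 0.1 0 0 0 0;0 0.2 0.1 0 0 0 0;0 0.2 0.1 0 0 0 0;0 0.2 0.1 0 0 0 0" --newtons 40

```text
time_s: 6.75
eef_pos: [533.7, -38.7, 102.4]
ee_rot: [0.002, 0.809, 0.588, 0.001]
force: [0.0, 0.1, -0.7]
grip_width: 0.15
grip_force: 39.7
```

```bash
python3 -c "
from h import *
go([579,-340,100],0);go([579,-340,26],0)"
```

```text
shift cm [-27.26  13.61   0.29] rz -0.314 tilt [ 0.004 -0.001 -1.   ] j6 0.02246077732128562
shift cm [-27.26  13.58   7.69] rz -0.314 tilt [ 0.004 -0.001 -1.   ] j6 0.02246077732128562
```

Emit:
step_arm --commands "0 -27.3 13.6 0.2 0 0 -0.314;0 -27.3 13.6 0.2 0 0 -0.314;0 -27.3 13.6 0.2 0 0 -0.314;0 -27.3 13.6 0.2 0 0 -0.314;0 -27.3 13.6 0.2 0 0 -0.314;0 -27.3 13.6 0.2 0 0 -0.314;0 -27.3 13.6 0.2 0 0 -0.314;0 -27.3 13.6 0.2 0 0 -0.314;0 -27.3 13.6 0.2 0 0 -0.314;0 -27.3 13.6 7.5 0 0 -0.314;0 -27.3 13.6 7.5 0 0 -0.314;0 -27.3 13.6 7.5 0 0 -0.314;0 -27.3 13.6 7.5 0 0 -0.314;0.5 -27.3 13.6 7.5 0 0 -0.314;0.5 -27.3 13.6 7.5 0 0 -0.314;0.5 -27.3 13.6 7.5 0 0 -0.314;0.5 -27.3 13.6 -1 0 0 -0.314;0.5 -27.3 13.6 -1 0 0 -0.314;0.5 -27.3 13.6 -1 0 0 -0.314;0.5 -27.3 13.6 -1 0 0 -0.314"

```text
time_s: 8.42
eef_pos: [578.8, -340.8, 113.4]
ee_rot: [0.003, 0.707, 0.707, 0.0]
force: [-0.4, 0.3, 0.1]
grip_width: 0.496
grip_force: 0.0
```

```bash
python3 look.py w3; python3 -c "
from h import *
go([541,-201,20],0)"
```

```text
t 8.4167 [ 579. -341.  113.] [-0.4  0.3  0.1] 0.4963192530731119
module1_c 0.66 [105.  37. 101.  71.] [450.4, -210.5, 57.2, 40.4, 0.0] rgb [139. 146. 152.]
module1_c 0.48 [317. 244.  21.  81.] [576.2, -339.5, 58.9, 14.9, -89.7] rgb [47. 44. 39.]
strip1_c 0.64 [314. 244.  20.  76.] [576.1, -339.3, 57.7, 13.8, -89.8] rgb [45. 42. 37.]
dish_floor 0.58 [126. 294.] [ 430.9 -382.4]
tray_floor 0.79 [321. 291.] [ 581.  -379.8]
petri 0.96 [111.  35.] [ 446.9 -204.8]
tape 0.66 [620.  11.] [ 768.4 -191.2]
shift cm [13.91 -3.68  9.01] rz 0.0 tilt [-0.  0. -1.] j6 -0.7063317295274706
```

View pics/w3.png

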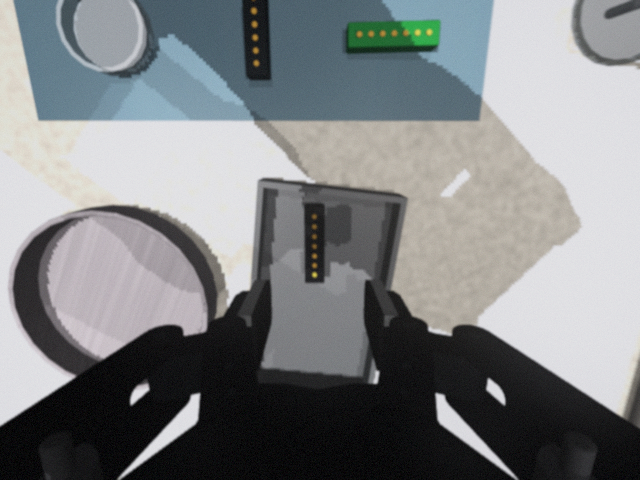

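Strip 1 lies in the tray at (314,243). Next is the second strip, visible at the top at (257,36).

Emit:
step_arm --commands "0.55 13.9 -3.7 1 0 0 0;0.55 13.9 -3.7 1 0 0 0;0.55 13.9 -3.7 1 0 0 0;0.55 13.9 -3.7 1 0 0 0;0.55 13.9 -3.7 1 0 0 0;0.55 13.9 -3.7 9.2 0 0 0;0.55 13.9 -3.7 9.2 0 0 0;0.55 13.9 -3.7 9.2 0 0 0;0.55 13.9 -3.7 9.2 0 0 0;0 13.9 -3.7 9.2 0 0 0;0 13.9 -3.7 9.2 0 0 0;0 13.9 -3.7 9.2 0 0 0;0 13.9 -3.7 9.2 0 0 0;0 13.9 -3.7 9.2 0 0 0;0 13.9 -3.7 9.2 0 0 0;0 13.9 -3.7 1 0 0 0;0 13.9 -3.7 1 0 0 0;0 13.9 -3.7 1 0 0 0;0 13.9 -3.7 1 0 0 0"

```text
time_s: 10.6
eef_pos: [541.7, -201.5, 102.3]
ee_rot: [0.002, 0.707, 0.707, 0.0]
force: [0.0, -0.6, -0.7]
grip_width: 0.15
grip_force: 40.0
```

```bash
python3 -c "
from h import *
go([578,-413,100],0);go([578,-413,26],0)"
```

```text
shift cm [-21.15   3.63   0.29] rz 0.0 tilt [ 0.004 -0.002 -1.   ] j6 -0.5589624377852184
shift cm [-21.13   3.6    7.69] rz 0.0 tilt [ 0.004 -0.002 -1.   ] j6 -0.5589624377852184
```

Emit:
step_arm --commands "0 -21.2 3.6 0.2 0 0 0;0 -21.2 3.6 0.2 0 0 0;0 -21.2 3.6 0.2 0 0 0;0 -21.2 3.6 0.2 0 0 0;0 -21.2 3.6 0.2 0 0 0;0 -21.2 3.6 0.2 0 0 0;0 -21.2 3.6 0.2 0 0 0;0 -21.2 3.6 7.5 0 0 0;0 -21.2 3.6 7.5 0 0 0;0 -21.2 3.6 7.5 0 0 0;0 -21.2 3.6 7.5 0 0 0;0.5 -21.2 3.6 7.5 0 0 0;0.5 -21.2 3.6 7.5 0 0 0;0.5 -21.2 3.6 7.5 0 0 0;0.5 -21.2 3.6 -1 0 0 0;0.5 -21.2 3.6 -1 0 0 0;0.5 -21.2 3.6 -1 0 0 0;0.5 -21.2 3.6 -1 0 0 0"

```text
time_s: 12.1
eef_pos: [577.8, -413.8, 113.8]
ee_rot: [0.003, 0.707, 0.707, 0.0]
force: [-0.3, 0.5, -1.2]
grip_width: 0.499
grip_force: 0.0
```

```bash
python3 look.py w4|grep -E "^t|strip|tray"; python3 -c "
from h import *
go([580,-120,130],0)"
```

```text
t 12.1 [ 578. -414.  114.] [-0.3  0.5 -1.2] 0.49898849271639206
strip1_c 0.93 [317. 134.  24.  93.] [576.5, -339.8, 56.8, 15.2, -89.5] rgb [50. 45. 39.]
tray_floor 0.64 [323. 197.] [ 581.2 -380.7]
shift cm [29.31  0.31 -1.98] rz -0.0 tilt [-0.  0. -1.] j6 -0.7861257644956962
```

```bash
python3 - <<'E'
from h import *
m=camera_model('wrist');im=cv2.imread('pics/w4.png')
for y in (-340,-376,-400,-413,-425):
    p=proj(m,[577,y,18]);u,v=p.astype(int);print(y,p.round(),im[v-2:v+3,u-25:u+30:6].mean((0,2)).round())
E
```

```text
-340 [319. 137.] [ 96.  98.  31.  44.  64.  33. 101.  99. 100. 102.]
-376 [319. 195.] [133. 130.  79.  82.  96.  96.  95.  97.  97.  97.]
-400 [319. 230.] [127. 125.  38.  42.  35.  40.  89.  65.  67.  65.]
-413 [319. 249.] [141. 140.  35.  35.  28.  48.  92.  91.  93.  92.]
-425 [319. 266.] [140. 138.  49.  49.  40.  53. 133. 146. 142. 142.]
```

Both strips are in the tray: the dark strip pixels show at y = -340 and -413. Next is the far disc.

Emit:
step_arm --commands "0.65 29.4 4.7 0.4 0 0 0;0.65 29.4 4.7 0.4 0 0 0;0.65 29.4 4.7 0.4 0 0 0;0.65 29.4 4.7 0.4 0 0 0;0.65 29.4 4.7 0.4 0 0 0;0.65 29.4 4.7 0.4 0 0 0;0.65 29.4 4.7 0.4 0 0 0;0.65 29.4 4.7 0.4 0 0 0;0.65 29.4 4.7 0.4 0 0 0"

```text
time_s: 13.45
eef_pos: [624.2, -116.6, 106.4]
ee_rot: [0.0, 0.706, 0.708, 0.0]
force: [-0.9, 0.1, -0.7]
grip_width: 0.65
grip_force: 0.0
```

```bash
python3 look.py w5|grep -E "^t|disc|module"; python3 -c "
from h import *
go([626,-120,19],0)"
```

```text
t 13.45 [ 624. -117.  106.] [-0.9  0.1 -0.7] 0.6501230905795624
module1_c 0.93 [187. 239.  58.  44.] [532.0, -111.4, 38.2, 28.1, 4.7] rgb [210. 172. 152.]
shift cm [-0.06  0.22  8.73] rz -0.0 tilt [-0. -0. -1.] j6 -0.37290829976567236
```

View pics/w5.png

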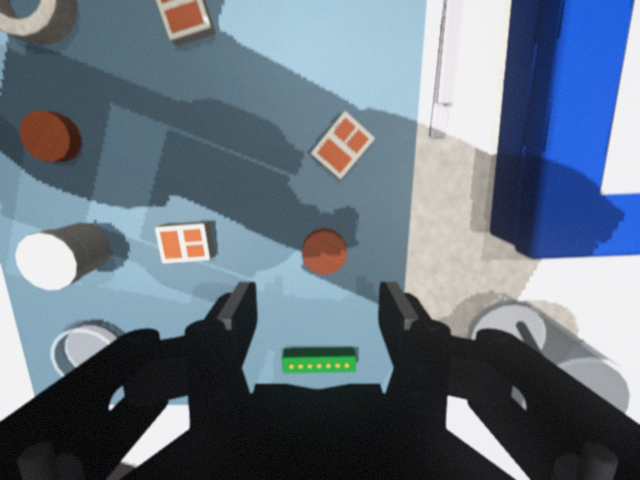

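The disc is at (325,251), near the grasp centre. Modules show at (343,145), (183,243) and (185,12), and the green bar at (320,360) stays.

```bash
python3 - <<'E'
from h import *
m=camera_model('wrist')
f=lambda *p:onplane(m,p,12)[:2]
print('d2',f(325,251).round(1),'m1',f(183,243).round(1),'d1',f(51,136).round(1))
a,b=f(327,165),f(359.5,124.5);d=b-a;print('m3',((a+b)/2).round(1),np.linalg.norm(d),np.degrees(np.arctan2(d[1],d[0])))
go([*f(325,251),19],0)
E
```

```text
d2 [ 628.1 -121.4] m1 [ 530.4 -115.7] d1 [454.2 -45.4]
m3 [639.2 -51. ] 31.94189649995004 50.77767850589601
shift cm [-0.2   0.43  8.73] rz -0.0 tilt [-0. -0. -1.] j6 -0.37290829976567236
```

Emit:
step_arm --commands "0.65 -0.2 0.4 8.7 0 0 0;0.65 -0.2 0.4 8.7 0 0 0;0.65 -0.2 0.4 8.7 0 0 0;0.65 -0.2 0.4 8.7 0 0 0;0 -0.2 0.4 8.7 0 0 0;0 -0.2 0.4 8.7 0 0 0;0 -0.2 0.4 8.7 0 0 0;0 -0.2 0.4 8.7 0 0 0;0 -0.2 0.4 8.7 0 0 0;0 -0.2 0.4 8.7 0 0 0;0 -0.2 0.4 0 0 0 0;0 -0.2 0.4 0 0 0 0;0 -0.2 0.4 0 0 0 0" --newtons 50

```text
time_s: 15.13
eef_pos: [630.9, -122.1, 115.2]
ee_rot: [0.006, 0.707, 0.707, 0.003]
force: [1.6, 0.1, 0.4]
grip_width: 0.342
grip_force: 49.6
```

```bash
python3 -c "
from h import *
go([430,-408,100],0);go([430,-408,26],0)"
```

```text
shift cm [-28.57 -20.11   1.41] rz 0.0 tilt [ 0.012 -0.005 -1.   ] j6 -0.37349756324654426
shift cm [-28.54 -20.2    8.81] rz 0.0 tilt [ 0.012 -0.005 -1.   ] j6 -0.37349756324654426
```

Emit:
step_arm --commands "0 -28.6 -20 0 0 0 0;0 -28.6 -20 0 0 0 0;0 -28.6 -20 0 0 0 0;0 -28.6 -20 0 0 0 0;0 -28.6 -20 0 0 0 0;0 -28.6 -20 0 0 0 0;0 -28.6 -20 0 0 0 0;0 -28.6 -20 0 0 0 0;0 -28.6 -20 0 0 0 0;0 -28.6 -20 0 0 0 0;0 -28.6 -20 8.1 0 0 0;0 -28.6 -20 8.1 0 0 0;0 -28.6 -20 8.1 0 0 0;0 -28.6 -20 8.1 0 0 0;0.6 -28.6 -20 8.1 0 0 0;0.6 -28.6 -20 8.1 0 0 0;0.6 -28.6 -20 8.1 0 0 0;0.6 -28.6 -20 -2 0 0 0;0.6 -28.6 -20 -2 0 0 0;0.6 -28.6 -20 -2 0 0 0"

```text
time_s: 16.8
eef_pos: [429.0, -408.3, 132.1]
ee_rot: [0.004, 0.707, 0.707, -0.001]
force: [0.6, -0.2, 0.5]
grip_width: 0.601
grip_force: 0.0
```

```bash
python3 look.py w6|grep -E "^t|disc|dish"; python3 -c "
from h import *
go([453,-44,110],0)"
```

```text
t 16.8 [ 429. -408.  132.] [ 0.6 -0.2  0.5] 0.6011993295584642
dish_floor 0.65 [319. 204.] [ 430.  -383.2]
tray_floor 0.93 [514. 200.] [ 579.5 -380.3]
shift cm [36.3   2.52  1.61] rz -0.0 tilt [-0.001  0.001 -1.   ] j6 -0.9587424254251342
```

Emit:
step_arm --commands "0.65 36.6 2.2 1.6 0 0 0;0.65 36.6 2.2 1.6 0 0 0;0.65 36.6 2.2 1.6 0 0 0;0.65 36.6 2.2 1.6 0 0 0;0.65 36.6 2.2 1.6 0 0 0;0.65 36.6 2.2 1.6 0 0 0;0.65 36.6 2.2 1.6 0 0 0;0.65 36.6 2.2 1.6 0 0 0;0.65 36.6 2.2 1.6 0 0 0;0.65 36.6 2.2 1.6 0 0 0;0.65 36.6 2.2 1.6 0 0 0"

```text
time_s: 18.32
eef_pos: [449.9, -39.9, 110.3]
ee_rot: [0.0, 0.706, 0.708, -0.0]
force: [0.9, -0.6, 0.8]
grip_width: 0.65
grip_force: 0.0
```

```bash
python3 look.py w7|grep -E "^t|disc|module"; python3 - <<'E'
from h import *
go([452,-43,19],0)
m=camera_model('wrist')
for n in ('w6','w7'):
    h=cv2.cvtColor(cv2.imread(f'pics/{n}.png'),cv2.COLOR_BGR2HSV)
    k=((h[...,0]<14)&(h[...,1]>130)&(h[...,2]>60)).astype(np.uint8)
    N,_,st,c=cv2.connectedComponentsWithStats(k)
    for i in range(1,N):
        if st[i,4]>150: print(n,st[i],c[i].round(),onplane(m,c[i],12).round(1)[:2] if n=='w7' else '')
E
```

```text
t 18.3167 [450. -40. 110.] [ 0.9 -0.6  0.8] 0.6501086607214376
disc1_c 0.69 [319. 249.  42.  44.] [449.3, -40.8, 32.9, 31.0, -89.8] rgb [129.  75.  57.]
shift cm [-0.17  0.21  9.13] rz -0.0 tilt [-0.  0. -1.] j6 -0.35161667467030744
w6 [ 297  219   39   39 1187] [316. 238.] 
w7 [463 117  13  19 189] [469. 126.] [545.8  38.7]
w7 [446 122  14  19 194] [452. 131.] [535.2  35.7]
w7 [450 143  30  22 468] [465. 153.] [544.8  21.9]
w7 [ 297  229   42   41 1375] [318. 249.] [449.2 -43.3]
w7 [563 254  27  26 352] [576. 266.] [633. -56.]
```

The first disc is in the dish (copper blob at (316,238) in the w6 frame). The second is right under the fingers.

Emit:
step_arm --commands "0.65 -0.1 0 9.1 0 0 0;0.65 -0.1 0 9.1 0 0 0;0.65 -0.1 0 9.1 0 0 0;0.65 -0.1 0 9.1 0 0 0;0 -0.1 0 9.1 0 0 0;0 -0.1 0 9.1 0 0 0;0 -0.1 0 9.1 0 0 0;0 -0.1 0 9.1 0 0 0;0 -0.1 0 9.1 0 0 0;0 -0.1 0 9.1 0 0 0;0 -0.1 0 0 0 0 0;0 -0.1 0 0 0 0 0;0 -0.1 0 0 0 0 0;0 -0.1 0 0 0 0 0"

```text
time_s: 20.08
eef_pos: [451.7, -42.7, 114.3]
ee_rot: [0.004, 0.707, 0.707, 0.002]
force: [-0.1, 0.2, -1.0]
grip_width: 0.341
grip_force: 49.7
```

```bash
python3 -c "
from h import *
go([430,-360,26],0)"
```

```text
shift cm [-31.71  -2.25   8.91] rz 0.0 tilt [ 0.008 -0.003 -1.   ] j6 -0.3536839358759116
```

Emit:
step_arm --commands "0 -31.8 -2.1 0 0 0 0;0 -31.8 -2.1 0 0 0 0;0 -31.8 -2.1 0 0 0 0;0 -31.8 -2.1 0 0 0 0;0 -31.8 -2.1 0 0 0 0;0 -31.8 -2.1 0 0 0 0;0 -31.8 -2.1 0 0 0 0;0 -31.8 -2.1 0 0 0 0;0 -31.8 -2.1 0 0 0 0;0 -31.8 -2.1 8.4 0 0 0;0 -31.8 -2.1 8.4 0 0 0;0 -31.8 -2.1 8.4 0 0 0;0 -31.8 -2.1 8.4 0 0 0;0.6 -31.8 -2.1 8.4 0 0 0;0.6 -31.8 -2.1 8.4 0 0 0;0.6 -31.8 -2.1 8.4 0 0 0;0.6 -31.8 -2.1 -6 0 0 0;0.6 -31.8 -2.1 -6 0 0 0;0.6 -31.8 -2.1 -6 0 0 0;0.6 -31.8 -2.1 -6 0 0 0"

```text
time_s: 21.75
eef_pos: [429.8, -361.0, 176.3]
ee_rot: [0.004, 0.707, 0.707, -0.0]
force: [0.3, -0.2, -0.1]
grip_width: 0.6
grip_force: 0.0
```

```bash
cat > cop.py <<'E'
from h import *
import sys
# copper blobs: position on plane z
s=sense();m=camera_model('wrist');im=capture('wrist')
if len(sys.argv)>1:cv2.imwrite(f'pics/{sys.argv[1]}.png',im[:,:,::-1])
print(s['time_s'],s['eef_pos'].round(1),s['grip_width'])
h=cv2.cvtColor(im,cv2.COLOR_RGB2HSV)
k=((h[...,0]<14)&(h[...,1]>110)&(h[...,2]>60)).astype(np.uint8)
k=cv2.morphologyEx(k,cv2.MORPH_CLOSE,np.ones((9,9)))
for c in cv2.findContours(k,0,2)[0]:
    if cv2.contourArea(c)>300:
        q=np.array([onplane(m,p[0],12)[:2] for p in c],np.float32);(x,y),(w,hh),a=cv2.minAreaRect(q)
        if w<hh:w,hh,a=hh,w,a+90
        print('px',c[:,0].mean(0).round(),'xy',round(x,1),round(y,1),'size',round(w),round(hh),'long axis',round((a+90)%180-90))
E
python3 cop.py w8; python3 -c "
from h import *
go([530,-113,130],-85)"
```

```text
21.75 [ 429.8 -361.   176.3] 0.6003524731816621
px [314. 276.] xy 427.3 -408.6 size 32 30 long axis 90
px [316. 228.] xy 427.2 -362.7 size 31 30 long axis 63
shift cm [24.9   9.94  4.65] rz 1.484 tilt [ 0.007 -0.009 -1.   ] j6 -0.9076112684379272
```

Both discs are in the dish. Now the first module.

Emit:
step_arm --commands "0.6 24.9 10 6 0 0 1.484;0.6 24.9 10 6 0 0 1.484;0.6 24.9 10 6 0 0 1.484;0.6 24.9 10 6 0 0 1.484;0.6 24.9 10 6 0 0 1.484;0.6 24.9 10 6 0 0 1.484;0.6 24.9 10 6 0 0 1.484;0.6 24.9 10 6 0 0 1.484;0.6 24.9 10 6 0 0 1.484;0.6 24.9 10 6 0 0 1.484;0.6 24.9 10 6 0 0 1.484;0.6 24.9 10 6 0 0 1.484;0.6 24.9 10 6 0 0 1.484;0.6 24.9 10 6 0 0 1.484"

```text
time_s: 22.97
eef_pos: [528.7, -111.0, 110.5]
ee_rot: [0.0, 0.999, 0.043, 0.0]
force: [1.2, -0.6, -0.7]
grip_width: 0.602
grip_force: 0.0
```

```bash
python3 cop.py w9; python3 look.py | grep module; python3 -c "
from h import *
go([530,-113,19],-85)"
```

```text
22.9667 [ 528.7 -111.   110.5] 0.6018566644066263
px [615. 393.] xy 430.6 -361.7 size 46 30 long axis 61
px [318. 250.] xy 530.1 -113.3 size 26 18 long axis 5
px [109. 210.] xy 542.6 31.4 size 27 19 long axis -74
px [225.  68.] xy 638.7 -47.9 size 27 19 long axis 50
module1_c 0.97 [321. 243.  40.  52.] [531.7, -113.1, 35.6, 26.3, 4.5] rgb [175. 141. 122.]
shift cm [0.1  0.2  9.13] rz -0.0 tilt [-0.  0. -1.] j6 1.0598557842181546
```

Emit:
step_arm --commands "0.6 0.1 0.2 9.1 0 0 0;0.6 0.1 0.2 9.1 0 0 0;0.6 0.1 0.2 9.1 0 0 0;0.6 0.1 0.2 9.1 0 0 0;0 0.1 0.2 9.1 0 0 0;0 0.1 0.2 9.1 0 0 0;0 0.1 0.2 9.1 0 0 0;0 0.1 0.2 9.1 0 0 0;0 0.1 0.2 9.1 0 0 0;0 0.1 0.2 9.1 0 0 0;0 0.1 0.2 -1 0 0 0;0 0.1 0.2 -1 0 0 0;0 0.1 0.2 -1 0 0 0;0 0.1 0.2 -1 0 0 0;0 0.1 0.2 -1 0 0 0"

```text
time_s: 24.87
eef_pos: [530.6, -113.2, 122.1]
ee_rot: [0.001, 0.999, 0.043, 0.002]
force: [-0.3, 0.7, -1.8]
grip_width: 0.284
grip_force: 49.4
```

```bash
python3 -c "
from h import *
go([482,296,120],0)"
```

```text
shift cm [ -1.29 -41.19   0.13] rz -1.484 tilt [ 0.003 -0.001 -1.   ] j6 1.0576501057685805
```

Move above the pocket and check where it hangs before lowering.

Emit:
step_arm --commands "0 -1.3 -41.2 0 0 0 -1.484;0 -1.3 -41.2 0 0 0 -1.484;0 -1.3 -41.2 0 0 0 -1.484;0 -1.3 -41.2 0 0 0 -1.484;0 -1.3 -41.2 0 0 0 -1.484;0 -1.3 -41.2 0 0 0 -1.484;0 -1.3 -41.2 0 0 0 -1.484;0 -1.3 -41.2 0 0 0 -1.484;0 -1.3 -41.2 0 0 0 -1.484;0 -1.3 -41.2 0 0 0 -1.484;0 -1.3 -41.2 0 0 0 -1.484;0 -1.3 -41.2 0 0 0 -1.484;0 -1.3 -41.2 0 0 0 -1.484;0 -1.3 -41.2 0 0 0 -1.484"

```text
time_s: 26.03
eef_pos: [481.0, 296.1, 119.4]
ee_rot: [-0.0, 0.708, 0.706, -0.001]
force: [0.6, 0.3, -0.5]
grip_width: 0.289
grip_force: 49.5
```

```bash
python3 look.py w10|grep -E "^t|pocket|tab|mark"; python3 -c "
from h import *
go([482,296,27],0)"
```

```text
t 26.0333 [481. 296. 119.] [ 0.6  0.3 -0.5] 0.2888479624850429
mark 0.56 [320. 141.] [481.5 367.6]
shift cm [-0.02  0.06  9.33] rz -0.0 tilt [ 0.  0. -1.] j6 0.34468879938131974
```

View pics/w10.png

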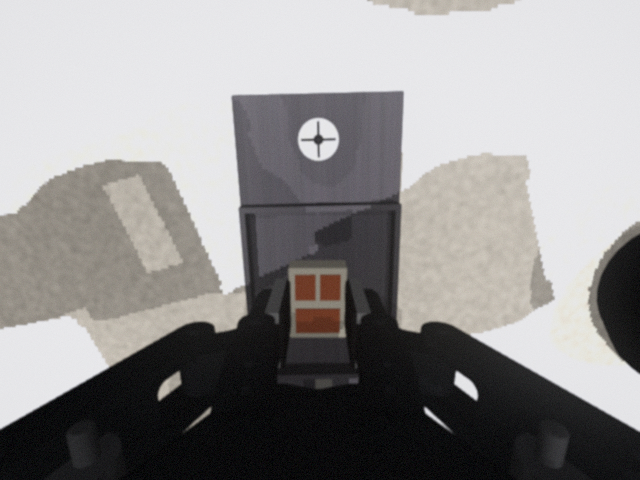

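The module hangs over the pocket's far end, with the mark at (318,140). Lowering.

Emit:
step_arm --commands "0 0 0 9.2 0 0 0;0 0 0 9.2 0 0 0;0 0 0 9.2 0 0 0;0 0 0 9.2 0 0 0;0 0 0 9.3 0 0 0;0.5 0 0 9.3 0 0 0;0.5 0 0 9.3 0 0 0;0.5 0 0 9.3 0 0 0;0.5 0 0 0 0 0 0;0.5 0 0 0 0 0 0;0.5 0 0 0 0 0 0;0.5 0 0 0 0 0 0"

```text
time_s: 27.63
eef_pos: [482.9, 296.9, 124.1]
ee_rot: [0.002, 0.707, 0.707, 0.003]
force: [-0.6, 0.2, -0.6]
grip_width: 0.495
grip_force: 0.0
```

```bash
python3 cop.py w11; python3 -c "
from h import *
go([542.5,31,120],15)
go([542.5,31,19],15)"
```

```text
27.6333 [482.9 296.9 124.1] 0.4954493047913287
px [310. 245.] xy 480.1 293.2 size 27 19 long axis 89
shift cm [-26.55   6.06   0.15] rz -0.262 tilt [ 0.003  0.001 -1.   ] j6 0.34451608015849017
shift cm [-26.56   6.03  10.25] rz -0.262 tilt [ 0.003  0.001 -1.   ] j6 0.34451608015849017
```

Emit:
step_arm --commands "0.6 -26.6 6.1 0 0 0 -0.262;0.6 -26.6 6.1 0 0 0 -0.262;0.6 -26.6 6.1 0 0 0 -0.262;0.6 -26.6 6.1 0 0 0 -0.262;0.6 -26.6 6.1 0 0 0 -0.262;0.6 -26.6 6.1 0 0 0 -0.262;0.6 -26.6 6.1 0 0 0 -0.262;0.6 -26.6 6.1 0 0 0 -0.262;0.6 -26.6 6.1 0 0 0 -0.262"

```text
time_s: 28.43
eef_pos: [541.9, 29.1, 118.8]
ee_rot: [-0.001, 0.61, 0.793, -0.001]
force: [0.3, 1.0, 0.3]
grip_width: 0.602
grip_force: 0.0
```

```bash
python3 cop.py; python3 -c "
from h import *
go([542.5,31,19],15)"
```

```text
28.4333 [541.9  29.1 118.8] 0.6019627429858176
px [321. 237.] xy 542.4 32.1 size 27 19 long axis -74
shift cm [ 0.03  0.12 10.  ] rz -0.001 tilt [-0.002  0.001 -1.   ] j6 -0.42138393652203177
```

Emit:
step_arm --commands "0.6 0.1 0.1 10 0 0 0;0.6 0.1 0.1 10 0 0 0;0.6 0.1 0.1 10 0 0 0;0.6 0.1 0.1 10 0 0 0;0 0.1 0.1 10 0 0 0;0 0.1 0.1 10 0 0 0;0 0.1 0.1 10 0 0 0;0 0.1 0.1 10 0 0 0;0 0.1 0.1 10 0 0 0;0 0.1 0.1 10 0 0 0;0 0.1 0.1 0 0 0 0;0 0.1 0.1 0 0 0 0;0 0.1 0.1 0 0 0 0;0 0.1 0.1 0 0 0 0;0 0.1 0.1 0 0 0 0"

```text
time_s: 29.73
eef_pos: [543.2, 31.5, 120.9]
ee_rot: [0.001, 0.609, 0.793, 0.0]
force: [-0.1, 0.2, -1.8]
grip_width: 0.283
grip_force: 49.5
```

```bash
python3 -c "
from h import *
print(sense()['grip_width'])
go([482,255,120],0)
go([482,255,27],0)"
```

```text
0.2832824831159421
shift cm [23.18 -0.12  0.07] rz 0.262 tilt [ 0.002 -0.    -1.   ] j6 -0.4194259235233594
shift cm [23.18 -0.14  9.37] rz 0.262 tilt [ 0.002 -0.    -1.   ] j6 -0.4194259235233594
```

Emit:
step_arm --commands "0 23.1 0 0 0 0 0.262;0 23.1 0 0 0 0 0.262;0 23.1 0 0 0 0 0.262;0 23.1 0 0 0 0 0.262;0 23.1 0 0 0 0 0.262;0 23.1 0 0 0 0 0.262;0 23.1 0 0 0 0 0.262;0 23.1 0 0 0 0 0.262;0 23.1 0 9.2 0 0 0.262;0 23.1 0 9.2 0 0 0.262;0 23.1 0 9.2 0 0 0.262;0 23.1 0 9.2 0 0 0.262;0 23.1 0 9.3 0 0 0.262;0.5 23.1 0 9.3 0 0 0.262;0.5 23.1 0 9.3 0 0 0.262;0.5 23.1 0 9.3 0 0 0.262;0.5 23.1 0 0 0 0 0.262;0.5 23.1 0 0 0 0 0.262;0.5 23.1 0 0 0 0 0.262;0.5 23.1 0 0 0 0 0.262"

```text
time_s: 31.4
eef_pos: [484.8, 255.0, 123.8]
ee_rot: [0.002, 0.707, 0.707, 0.003]
force: [0.9, -0.8, 0.6]
grip_width: 0.504
grip_force: 0.0
```

```bash
python3 cop.py w12; python3 -c "
from h import *
go([638.5,-49,120],-41)"
```

```text
31.4 [484.8 255.  123.8] 0.5036385031466154
px [314. 243.] xy 482.0 251.6 size 28 19 long axis 89
px [314. 184.] xy 480.0 294.4 size 27 19 long axis 89
shift cm [-30.37  15.47   0.16] rz 0.716 tilt [ 0.003  0.001 -1.   ] j6 0.27031287240685486
```

Emit:
step_arm --commands "0.6 -30.4 15.5 0 0 0 0.716;0.6 -30.4 15.5 0 0 0 0.716;0.6 -30.4 15.5 0 0 0 0.716;0.6 -30.4 15.5 0 0 0 0.716;0.6 -30.4 15.5 0 0 0 0.716;0.6 -30.4 15.5 0 0 0 0.716;0.6 -30.4 15.5 0 0 0 0.716;0.6 -30.4 15.5 0 0 0 0.716;0.6 -30.4 15.5 0 0 0 0.716;0.6 -30.4 15.5 0 0 0 0.716;0.6 -30.4 15.5 0 0 0 0.716"

```text
time_s: 32.37
eef_pos: [637.4, -48.9, 118.6]
ee_rot: [-0.001, 0.91, 0.414, -0.001]
force: [-0.2, -0.1, -0.7]
grip_width: 0.598
grip_force: 0.0
```

```bash
python3 cop.py; python3 -c "
from h import *
go([638.5,-49,19],-41)"
```

```text
32.3667 [637.4 -48.9 118.6] 0.5980353170532707
px [312. 247.] xy 638.6 -47.3 size 27 18 long axis 50
shift cm [ 0.02  0.16 10.01] rz 0.0 tilt [-0.002  0.001 -1.   ] j6 0.4566717546956291
```

Emit:
step_arm --commands "0.6 0.2 0 10 0 0 0;0.6 0.2 0 10 0 0 0;0.6 0.2 0 10 0 0 0;0.6 0.2 0 10 0 0 0;0 0.2 0 10 0 0 0;0 0.2 0 10 0 0 0;0 0.2 0 10 0 0 0;0 0.2 0 10 0 0 0;0 0.2 0 10 0 0 0;0 0.2 0 10 0 0 0;0 0.2 0 0 0 0 0;0 0.2 0 0 0 0 0;0 0.2 0 0 0 0 0;0 0.2 0 0 0 0 0;0 0.2 0 0 0 0 0"

```text
time_s: 33.67
eef_pos: [639.7, -47.9, 121.0]
ee_rot: [0.001, 0.91, 0.414, 0.001]
force: [-0.4, -1.0, -1.0]
grip_width: 0.287
grip_force: 49.3
```

```bash
python3 -c "
from h import *
print(sense()['grip_width'])
go([482,213,120],0)
go([482,213,27],0)"
```

```text
0.2872045519873259
shift cm [  9.33 -29.02   0.07] rz -0.716 tilt [ 0.002 -0.    -1.   ] j6 0.4589923060613193
shift cm [  9.33 -29.04   9.37] rz -0.716 tilt [ 0.002 -0.    -1.   ] j6 0.4589923060613193
```

Emit:
step_arm --commands "0 9.3 -29.1 0 0 0 -0.716;0 9.3 -29.1 0 0 0 -0.716;0 9.3 -29.1 0 0 0 -0.716;0 9.3 -29.1 0 0 0 -0.716;0 9.3 -29.1 0 0 0 -0.716;0 9.3 -29.1 0 0 0 -0.716;0 9.3 -29.1 0 0 0 -0.716;0 9.3 -29.1 0 0 0 -0.716;0 9.3 -29.1 0 0 0 -0.716;0 9.3 -29.1 9.2 0 0 -0.716;0 9.3 -29.1 9.2 0 0 -0.716;0 9.3 -29.1 9.2 0 0 -0.716;0 9.3 -29.1 9.3 0 0 -0.716;0.5 9.3 -29.1 9.3 0 0 -0.716;0.5 9.3 -29.1 9.3 0 0 -0.716;0.5 9.3 -29.1 9.3 0 0 -0.716;0.5 9.3 -29.1 -6 0 0 -0.716;0.5 9.3 -29.1 -6 0 0 -0.716;0.5 9.3 -29.1 -6 0 0 -0.716;0.5 9.3 -29.1 -6 0 0 -0.716"

```text
time_s: 35.33
eef_pos: [481.7, 213.2, 184.4]
ee_rot: [0.001, 0.707, 0.707, 0.002]
force: [0.6, 0.5, -0.2]
grip_width: 0.499
grip_force: 0.0
```

```bash
python3 cop.py w13; python3 look.py|grep -E "tab|mark|pocket"; python3 - <<'E'
from h import *
go([482,161,120],0)
for n in('scene','side'):
    im=capture(n);cv2.imwrite(f'pics/{n}1.png',im[:,:,::-1])
a=cv2.imread('pics/side1.png')[140:420,170:490]
cv2.imwrite('pics/s1.png',cv2.resize(a,None,fx=2,fy=2))
E
```

```text
35.3333 [481.7 213.2 184.4] 0.49922730934525006
px [316. 228.] xy 479.0 209.4 size 27 19 long axis 90
px [323. 183.] xy 482.2 252.2 size 27 19 long axis 90
px [316. 130.] xy 480.1 295.2 size 27 19 long axis 89
tab 0.57 [319. 284.] [485.9 161.2]
tab 0.49 [316. 164.] [482.8 268.9]
mark 0.6 [314.  40.] [481.5 367.9]
mark 0.51 [311. 225.] [478.7 211.2]
shift cm [-5.23  0.11  5.99] rz -0.0 tilt [-0.001 -0.    -1.   ] j6 0.1944864745681284
```

View pics/w13.png

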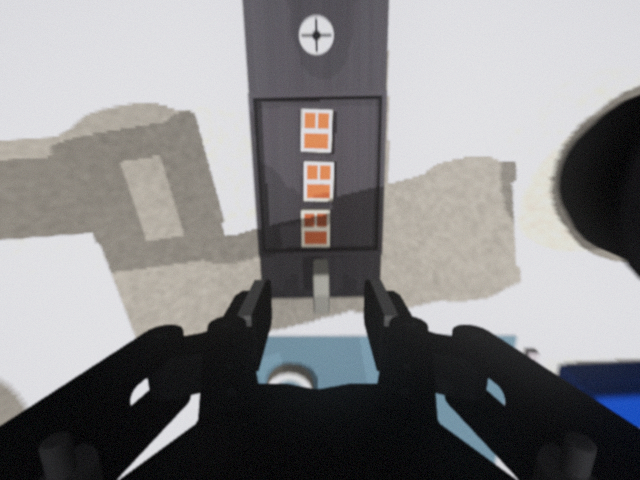

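View pics/s1.png

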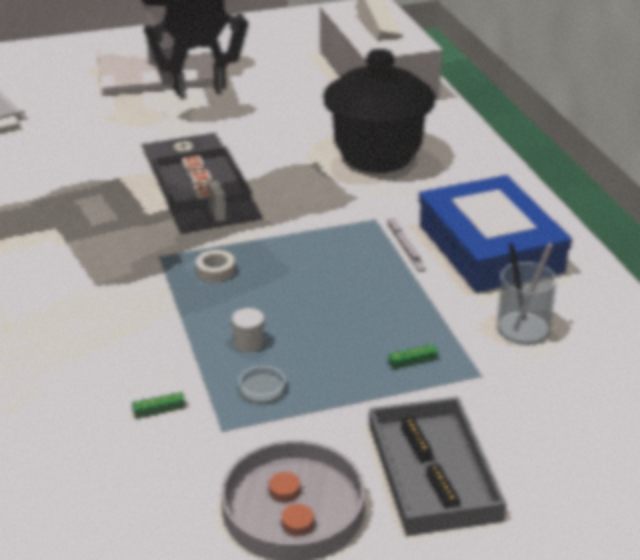

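All parts are sorted: the modules are in the pocket at (317,130), (319,181) and (315,228), and both discs and both strips sit in their dishes. Now a zoomed composite of the lens tip and mark from the first scene and side pictures.

```bash
python3 - <<'E'
from h import *
a=cv2.imread('pics/scene0.png')[125:195,350:420]; b=cv2.imread('pics/side0.png')[160:230,225:295]
f=lambda x:cv2.resize(x,(400,400)) if 0 else cv2.resize(x,None,fx=5.7,fy=5.7,interpolation=cv2.INTER_CUBIC)
cv2.imwrite('pics/lens.png',np.hstack([f(a),f(b)]));
m=camera_model('wrist')
for k,z,p in [('mark',6,(316,35)),('tl',20,(254,97)),('tr',20,(381,95)),('bl',20,(261,251)),('br',20,(379,249)),('plate_bl',6,(262,296)),('plate_br',6,(381,297)),('tabtop_far',50,(320,260)),('tabtop_near',50,(320,310))]: print(k,onplane(m,p,z)[:2].round(1))
E
```

```text
mark [478.8 368.2]
tl [429.2 320. ]
tr [530.6 321.4]
bl [429.1 191.5]
br [535.2 193.4]
plate_bl [425.6 141.3]
plate_br [542.2 140.3]
tabtop_far [482.1 192.9]
tabtop_near [482.1 148.5]
```

View pics/lens.png

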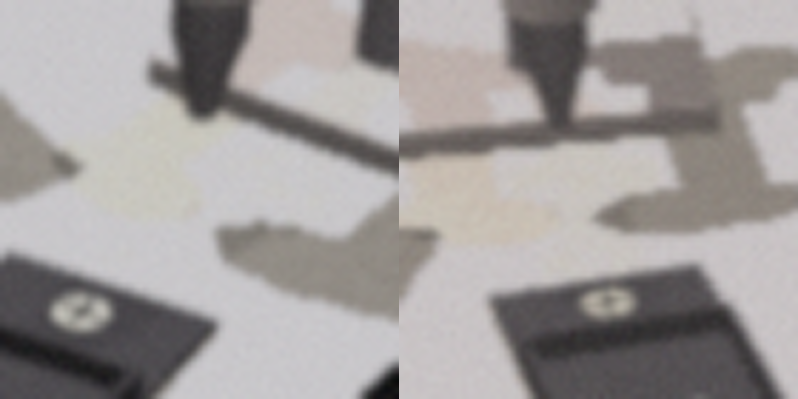

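Left: lens tip at about (203,113) and mark at (81,312). Right: lens tip at about (161,122) and mark at (209,302) of its own half.

```bash
python3 - <<'E'
from h import *
D={'scene':((350+203/5.7,125+113/5.7),(350+81/5.7,125+312/5.7)),'side':((225+161/5.7,160+122/5.7),(225+209/5.7,160+302/5.7))}
def tri(j):
    A=B=0
    for n in D:
        e,d=ray(camera_model(n),D[n][j]);d/=np.linalg.norm(d);Q=np.eye(3)-np.outer(d,d);A=A+Q;B=B+Q@e
    return np.linalg.solve(A,B).round(1)
for n in D:
    m=camera_model(n);l=onplane(m,D[n][0],60);k=onplane(m,D[n][1],6);print(n,l.round(1),k.round(1),(l-k).round(1))
print(tri(0),tri(1))
E
```

```text
scene [485.8 476.   60. ] [485.1 365.2   6. ] [  0.7 110.7  54. ]
side [482.5 487.2  60. ] [482.1 374.    6. ] [  0.5 113.1  54. ]
[482.5 482.8  59. ] [482.3 370.6   5.1]
```

Emit:
step_arm --commands "0.6 -5.2 0 6 0 0 0;0.6 -5.2 0 6 0 0 0;0.6 -5.2 0 6 0 0 0;0.6 -5.2 0 6 0 0 0;0.6 -5.2 0 15.2 0 0 0;0.6 -5.2 0 15.2 0 0 0;0.6 -5.2 0 15.2 0 0 0;0.6 -5.2 0 15.2 0 0 0;0.6 -5.2 0 15.2 0 0 0;0 -5.2 0 15.2 0 0 0;0 -5.2 0 15.2 0 0 0;0 -5.2 0 15.2 0 0 0;0 -5.2 0 15.2 0 0 0;0 -5.2 0 15.2 0 0 0;0 -5.2 0 15.2 0 0 0" --newtons 110

```text
time_s: 37.33
eef_pos: [482.3, 161.5, 30.2]
ee_rot: [0.001, 0.707, 0.707, 0.001]
force: [-0.1, 0.6, 10.8]
grip_width: 0.153
grip_force: 107.9
```

```bash
python3 look.py|grep -E "^t|mark"; python3 -c "
from h import *
go([482,268,28],0)"
```

```text
t 37.3333 [482. 161.  30.] [-0.1  0.6 10.8] 0.15301263450087985
tab 0.89 [320. 310.] [482.5 162. ]
tab 0.37 [315.  80.] [480.8 249.7]
shift cm [10.65 -0.03  0.23] rz -0.0 tilt [ 0.004  0.    -1.   ] j6 0.0922782577763379
```

Emit:
step_arm --commands "0 0.7 0 0 0 0 0;0 1.4 0 0 0 0 0;0 2.1 0 0 0 0 0;0 2.8 0 0 0 0 0;0 3.5 0 0 0 0 0;0 4.2 0 0 0 0 0;0 4.9 0 0 0 0 0;0 5.6 0 0 0 0 0;0 6.3 0 0 0 0 0;0 7 0 0 0 0 0;0 7.7 0 0 0 0 0;0 8.4 0 0 0 0 0;0 9.1 0 0 0 0 0;0 9.7 0 0 0 0 0;0 10.2 0 0 0 0 0;0 10.5 0 0 0 0 0;0 10.5 0 0 0 0 0;0 10.5 0 0 0 0 0"

```text
time_s: 39.43
eef_pos: [482.3, 266.3, 30.2]
ee_rot: [0.001, 0.707, 0.707, 0.001]
force: [0.1, -1.7, 9.4]
grip_width: 0.15
grip_force: 107.5
```

```bash
python3 - <<'E'
from h import *
s=sense();print(s['time_s'],s['eef_pos'],s['force'],s['grip_width'])
r=[]
for n,(x,y) in (('scene',(480,475)),('side',(482,480))):
    im=capture(n);m=camera_model(n);c=proj(m,[x,y,30]).astype(int);print(n,c-35)
    cv2.imwrite(f'pics/{n}2.png',im[:,:,::-1])
    a=im[c[1]-35:c[1]+35,c[0]-35:c[0]+35,::-1];r.append(cv2.resize(a,None,fx=5.7,fy=5.7,interpolation=cv2.INTER_CUBIC))
cv2.imwrite('pics/lens2.png',np.hstack(r))
E
```

```text
39.4333 [482.2775335  266.32246807  30.23200074] [ 0.10317923 -1.69823014  9.38637984] 0.14970670507778647
scene [347 118]
side [219 156]
```

View pics/lens2.png

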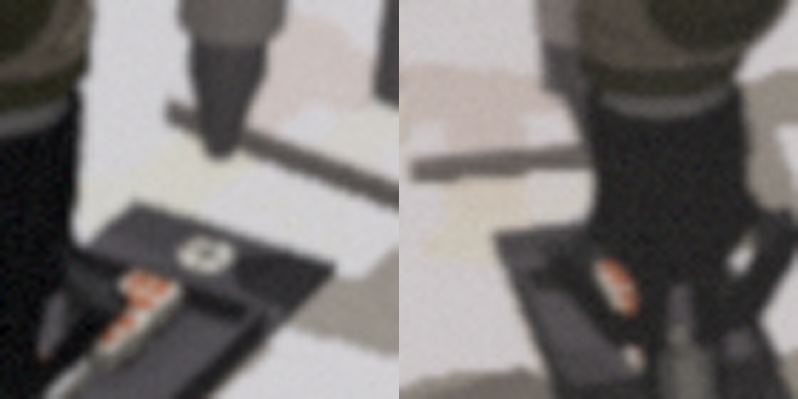

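Left (scene): lens tip (220,152) and mark (206,255). On the right the hand hides the mark.

```bash
python3 - <<'E'
from h import *
m=camera_model('scene')
l=onplane(m,(347+220/5.7,118+152/5.7),60);k=onplane(m,(347+206/5.7,118+255/5.7),6);print(l,k,l-k)
# candidate tilted view: TCP, tilt about tool y
s=sense();M=Rq(s['ee_rot']);w=camera_model('wrist');off=M.inv().apply(w['eye']-s['eef_pos']);Rc=M.inv()*Rq(w['rotation'])
for a in(-.6,-.45,.45,.6):
  for tcp in([482,200,150],[482,240,130]):
    T=M*R.from_rotvec([0,a,0]);e=np.array(tcp)+T.apply(off)
    q=(T*Rc)
    f=lambda p:(lambda c:(w['mtx']@c/c[2])[:2].round() if c[2]>0 else None)(q.inv().apply(np.array(p)-e))
    print(a,tcp,e.round(),f([482,475,60]),f([482,473,6]))
E
```

```text
[485.30956229 476.70725564  60.        ] [486.2004929  469.49348214   6.        ] [-0.89093061  7.2137735  54.        ]
-0.6 [482, 200, 150] [481. 323. 217.] None [  321. -3326.]
-0.6 [482, 240, 130] [481. 363. 197.] [   351. -12895.] [  320. -1497.]
-0.45 [482, 200, 150] [481. 312. 235.] [  323. -2801.] [  319. -1077.]
-0.45 [482, 240, 130] [481. 352. 215.] [  322. -1507.] [ 319. -713.]
0.45 [482, 200, 150] [481. 203. 290.] [318. -26.] [318.  29.]
0.45 [482, 240, 130] [481. 243. 270.] [319.  -8.] [318.  49.]
0.6 [482, 200, 150] [481. 182. 289.] [318.  30.] [318.  77.]
0.6 [482, 240, 130] [481. 222. 269.] [319.  42.] [318.  92.]
```

Emit:
step_arm --commands "0.5 0 0 0 0 0 0;0.5 0 0 0 0 0 0;0.5 0 0 0 0 0 0;0.5 0 0 -10 0 0 0;0.5 0 0 -10 0 0 0;0.5 0 0 -10 0 0 0;0.5 0 0 -10 0 0 0;0.5 -4 0 -10 0 0.7 0;0.5 -4 0 -10 0 0.7 0;0.5 -4 0 -10 0 0.7 0;0.5 -4 0 -10 0 0.7 0;0.5 -4 0 -10 0 0.7 0;0.5 -4 0 -10 0 0.7 0;0.5 -4 0 -10 0 0.7 0;0.5 -4 0 -10 0 0.7 0;0.5 -4 0 -10 0 0.7 0"

```text
time_s: 40.87
eef_pos: [481.0, 226.6, 128.1]
ee_rot: [-0.242, 0.664, 0.665, 0.241]
force: [0.3, 0.4, 0.5]
grip_width: 0.501
grip_force: 0.0
```

```bash
python3 - <<'E'
from h import *
s=sense();m=camera_model('wrist');im=capture('wrist')
import pickle;pickle.dump(m,open('m.pkl','wb'))
print(s['time_s'],s['eef_pos'],s['force'],m['eye'])
print(proj(m,[482,476,60]),proj(m,[482,473,6]))
for l,z in(('lens_tip',60),('mark',6)):
    for o in spot_point('wrist',l)[:2]:print(l,o['score'],o['xy'],onplane(m,o['xy'],z).round(1))
a=im[0:140,230:410,::-1]
cv2.imwrite('pics/lens3.png',cv2.resize(a,None,fx=4.2,fy=4.2,interpolation=cv2.INTER_CUBIC))
E
```

```text
40.8667 [480.96484034 226.5754215  128.11983281] [0.30587566 0.37851962 0.51103115] [480.4494102  194.48414005 265.35527729]
[319.62299205  58.48833222] [319.43393683 107.07073226]
lens_tip 0.68 [316.6, 56.6] [479.2 478.6  60. ]
mark 0.93 [320.4, 108.6] [483.  470.8   6. ]
```

View pics/lens3.png

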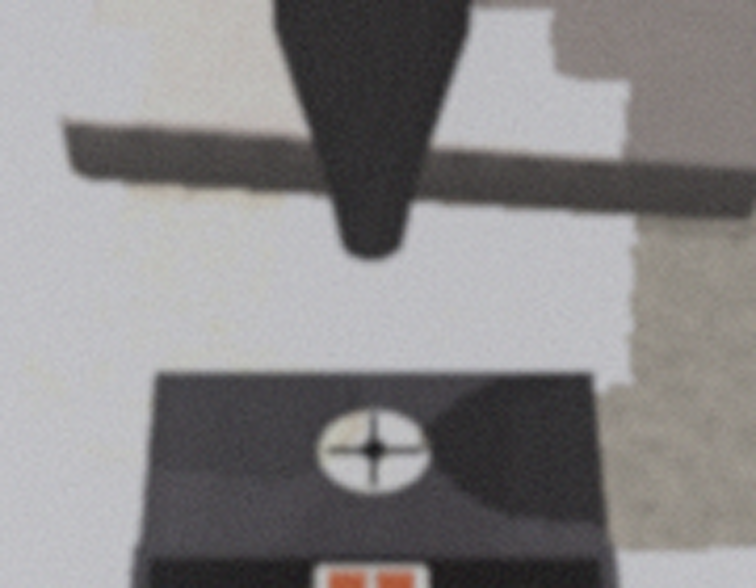

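The picture shows the lens tip, with its lowest-end centre at about (372,242), and the mark at (374,450).

```bash
python3 - <<'E'
from h import *
m=camera_model('wrist')
for v in(239,242,245):
    l=onplane(m,(230+372.3/4.2-.4,v/4.2-.4),60);k=onplane(m,(230+374.5/4.2-.4,450/4.2-.4),6);print(l.round(1),k.round(1),(l-k).round(1))
go([482,266.5,28],0)
E
```

```text
[480.5 480.3  60. ] [481.2 474.9   6. ] [-0.6  5.4 54. ]
[480.5 479.3  60. ] [481.2 474.9   6. ] [-0.6  4.4 54. ]
[480.5 478.3  60. ] [481.2 474.9   6. ] [-0.6  3.5 54. ]
shift cm [-3.44  0.1  10.24] rz 0.001 tilt [-0.     0.643 -0.766] j6 -0.5474867177318109
```

Emit:
step_arm --commands "0.5 3.1 0 2.6 0 -0.7 0;0.5 3.1 0 2.6 0 -0.7 0;0.5 3.1 0 2.6 0 -0.7 0;0.5 3.1 0 2.6 0 -0.7 0;0.5 3.1 0 2.6 0 -0.7 0;0.5 3.1 0 2.6 0 -0.7 0;0.5 3.1 0 2.6 0 -0.7 0;0.5 3.1 0 2.6 0 -0.7 0;0.5 -3.3 0 10.2 0 -0.7 0;0.5 -3.3 0 10.2 0 -0.7 0;0.5 -3.3 0 10.2 0 -0.7 0;0.5 -3.3 0 10.2 0 -0.7 0;0.5 -3.3 0 10.2 0 -0.7 0;0 -3.3 0 10.2 0 -0.7 0;0 -3.3 0 10.2 0 -0.7 0;0 -3.3 0 10.2 0 -0.7 0;0 -3.3 0 10.2 0 -0.7 0;0 -3.3 0 10.2 0 -0.7 0;0 -3.3 0 10.2 0 -0.7 0" --newtons 110

```text
time_s: 42.6
eef_pos: [482.1, 266.9, 31.0]
ee_rot: [0.001, 0.707, 0.707, 0.002]
force: [-0.4, -1.5, 6.4]
grip_width: 0.146
grip_force: 107.5
```

```bash
python3 -c "
from h import *
go([481.5,271.4,28],0);print(sense()['eef_pos'],sense()['grip_width'])"
```

```text
shift cm [ 0.45 -0.06  0.3 ] rz -0.0 tilt [ 0.003  0.001 -1.   ] j6 0.2929928559938981
[482.13963884 266.89783564  30.9711531 ] 0.1460415072769178
```

Emit:
step_arm --commands "0 0.2 0 0 0 0 0;0 0.4 0 0 0 0 0;0 0.5 -0.05 0 0 0 0;0 0.5 -0.05 0 0 0 0;0 0.5 -0.05 0 0 0 0;0.5 0.5 -0.05 0 0 0 0;0.5 0.5 -0.05 0 0 0 0;0.5 0.5 -0.05 0 0 0 0;0.5 0.5 -0.05 -10 0 0 0;0.5 0.5 -0.05 -10 0 0 0;0.5 0.5 -0.05 -10 0 0 0;0.5 0.5 -0.05 -10 0 0 0;0.5 -3.5 0 -10 0 0.7 0;0.5 -3.5 0 -10 0 0.7 0;0.5 -3.5 0 -10 0 0.7 0;0.5 -3.5 0 -10 0 0.7 0;0.5 -3.5 0 -10 0 0.7 0;0.5 -3.5 0 -10 0 0.7 0;0.5 -3.5 0 -10 0 0.7 0;0.5 -3.5 0 -10 0 0.7 0"

```text
time_s: 44.27
eef_pos: [480.9, 231.2, 128.0]
ee_rot: [-0.242, 0.665, 0.664, 0.241]
force: [-0.7, 0.0, -0.2]
grip_width: 0.5
grip_force: 0.0
```

```bash
python3 - <<'E'
from h import *
s=sense();m=camera_model('wrist');im=capture('wrist')
print(s['time_s'],s['eef_pos'],s['force'])
for l,z in(('lens_tip',60),('mark',6)):
    for o in spot_point('wrist',l)[:1]:print(l,o['score'],o['xy'],onplane(m,o['xy'],z).round(1))
f=lambda a:cv2.resize(np.ascontiguousarray(a[...,::-1]),None,fx=4.2,fy=4.2,interpolation=cv2.INTER_CUBIC)
a=f(im[20:140,270:365])
c=capture('scene');cv2.imwrite('pics/scene3.png',c[...,::-1]);b=f(c[115:235,290:375+10])
cv2.imwrite('pics/fin.png',np.hstack([a,b]))
import pickle;pickle.dump(m,open('m.pkl','wb'))
E
```

```text
44.2667 [480.8535965  231.18837334 128.0208844 ] [-0.70146177  0.00941572 -0.21094089]
lens_tip 0.97 [317.3, 58.2] [480.1 480.9  60. ]
mark 0.56 [320.0, 106.8] [482.8 477.9   6. ]
```

View pics/fin.png

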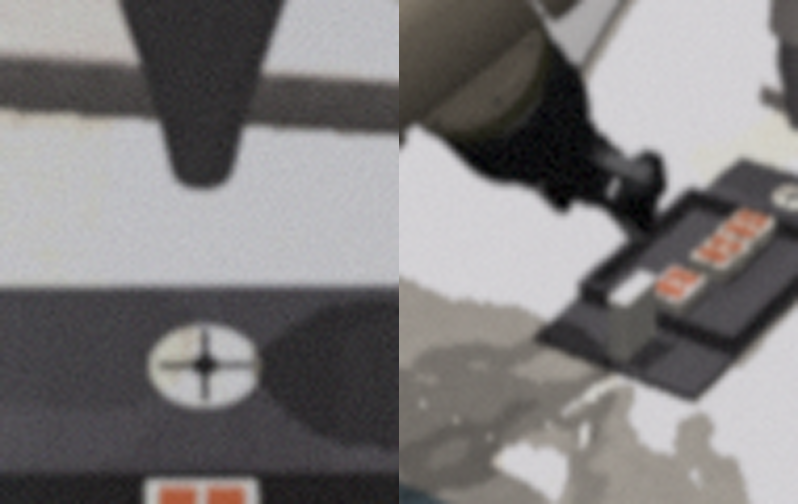

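Left: the lens tip's end is centred at about (203,171) and the mark at (205,366). Right: three modules lie flat in the pocket.

```bash
python3 - <<'E'
from h import *
import pickle
m=pickle.load(open('m.pkl','rb'))
for v in(168,171,174):
    l=onplane(m,(270+203.5/4.2-.4,20+v/4.2-.4),60);k=onplane(m,(270+205/4.2-.4,20+366/4.2-.4),6);print(l.round(1),k.round(1),(l-k).round(1))
# predicted bottom edge of the tip rim for a tip centre
for y in (477,479,481):
    a=np.linspace(0,6.28,60);q=np.array([proj(m,[480.5+7*np.cos(t),y+7*np.sin(t),60]) for t in a]);print(y,'bottom row',((q[:,1].max()-20+.4)*4.2).round(1),'cols',((q[:,0].min()-270)*4.2).round(),((q[:,0].max()-270)*4.2).round())
im=cv2.imread('pics/scene3.png')[125:195,350:420];g=cv2.cvtColor(im,6)
w=camera_model('scene');print('scene expects mark px under lens(scene 485.3,476.7):',proj(w,[485.3,476.7,6]))
h=(g>190).astype(np.uint8)
E
```

```text
[480.8 479.   60. ] [481.1 478.    6. ] [-0.2  1.  54. ]
[480.8 478.   60. ] [481.1 478.    6. ] [-0.2  0.  54. ]
[480.8 477.1  60. ] [481.1 478.    6. ] [-0.2 -1.  54. ]
477 bottom row 196.1 cols 168.0 232.0
479 bottom row 189.8 cols 168.0 232.0
481 bottom row 183.5 cols 169.0 232.0
scene expects mark px under lens(scene 485.3,476.7): [384.076956   161.52402074]
```

Residual is about 1 mm. I'll check that the discs and strips haven't been knocked, then hand in.

```bash
python3 - <<'E'
from h import *
m=camera_model('scene');im=capture('scene')
h=cv2.cvtColor(im,cv2.COLOR_RGB2HSV)
k=((h[...,0]<14)&(h[...,1]>110)&(h[...,2]>60)).astype(np.uint8)
N,_,st,c=cv2.connectedComponentsWithStats(k)
ok=0
for i in range(1,N):
    if st[i,4]>40:
        p=onplane(m,c[i],15)[:2];print('copper',st[i,4],p.round());ok+=np.hypot(*(p-[430,-383]))<55
t=0
for q in([577,-340,18],[577,-413,18]):
    u,v=proj(m,q).astype(int);z=im[v-3:v+4,u-3:u+4].min();print(q,(u,v),z);t+=z<55
s=sense();print(s['grip_force'],s['force'])
if ok==2 and t==2: print(finish_job())
E
```

```text
copper 51 [-1922.   815.]
copper 62 [-1373.  1104.]
copper 45 [-1668.   848.]
copper 881 [-1040.   846.]
copper 43 [-1640.   620.]
copper 54 [-1499.   610.]
copper 1302 [-1081.   375.]
copper 198 [-825.  113.]
copper 47 [-629.  137.]
copper 64 [-324.   25.]
copper 230 [ 435. -364.]
copper 254 [ 435. -409.]
[577, -340, 18] (np.int64(197), np.int64(389)) 21
[577, -413, 18] (np.int64(163), np.int64(423)) 25
0.0 [-0.34360595  0.30166476  0.24175588]
the job is handed in; nothing more can be done
None
```

I handed the job in at about 44 s of the 210 s allowed: 3 modules are flat in the pocket, 2 discs in the dish and 2 black strips in the tray. The carrier is let go with its mark measured 1–2 mm from the point under the lens tip. No verdict came back.

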